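# Take the finished tray out of the fruit dryer and reset its hours wheel

### The arm

A 7-joint arm with a two-finger parallel gripper is mounted at the origin on the work surface; the furniture and walls round the work are solid. World frame = base frame: x ahead of the robot, y to its left, z up, the work surface at z = 0. Lengths are in m, angles in degrees, forces in N, time in s.
With the tool pointing down it reaches from about 0.425 to 1.025 m from the base axis. Payload 9.4 kg.
Tool frame: the origin (TCP) lies at the very end of the fingers, on their centre line; the grasp point (between the pads) lies 19 mm behind it; z points along the fingers, y is the line along which they close (so a half turn about z gives the same grasp; the last joint's range is limited). The gripper opens to 85 mm and grips with 20 to 120 N. Pads are 22 mm wide; open, the fingers measure 114 mm over their backs; the gripper's body (76 mm by 85 mm) begins 54 mm behind the grasp point. The pads swing forward as they close: fully open they stand 13 mm farther back than shut.
Start: joints at [-69.483, 34.337, -0.143, 91.639, 0.103, 54.024, -4.572], TCP at [0.305, 0.658, 0.231] pointing down, gripper open.
Joint ranges: [-147.43, 147.43], [-19.82, 112.94], [-74.19, 73.91], [6.32, 146.72], [-59.91, 239.91], [6.04, 106.73], [-150.56, 150.56]. Speed limits (degrees/s): [127.2, 127.2, 172.46, 172.46, 180, 180, 180].

### API

Orientations are given as a 3x3 rotation matrix whose columns are the frame's x, y, z axes.
In Python, from bench import bot gives the robot as it stands.
- The arm moves only by the tool apply_moves, never from a script. Its argument "steps" is a list that holds one entry, the list of rows, each a list of 5 numbers: the shift along the world's x, y, z in mm, then the turn about the world's z in rad, then the closure, from 0 (fully open) to 1 (shut). In form: [[[dx, dy, dz, twist, claw], ...]]. A call has exactly 8 rows; each row is the pose to reach, as a shift and turn from the pose commanded when the call began; what a row does not reach only later rows make up. A row lasts 1/10 s, in which the tool goes at most 50 mm and 8.59 degrees, less where a joint would pass 70% of its speed; a pose out of reach is approached as far as the arm can. A call with a gripper value outside its range is refused whole. The fingers move at their own pace and stop on an object; the grip force is fixed at half the most. Time passes only in rows, so rows that repeat a pose let the fingers close, or fill a call up. It gives the time, the measured TCP pose, the force, the opening and the grip force at its end, in the units of the state.
- bot.read_state(): the state, without advancing time (a new reading comes with each control period).
- bot.grab_frame(name): name is "scene" or "top" or "wrist"; returns a dict with "pixels" (384x512x3 uint8, red, green, blue), "intrinsics" (3x3 intrinsics, pixels), "view" (4x4, takes a point from world to camera coordinates); the wrist camera has in their place "hand_eye" (4x4, takes a point from camera to tool coordinates, whose origin is the TCP and whose axes are the flange's). Camera axes: x right, y down, z forward; pixel columns grow to the right and rows downward; lengths in m; the calibration is good to about 2 mm. A picture is of the moment at which its call begins: read the wrist's pose just before it. There is no depth.
- bot.sign_off(): hands the job in; it is judged then, once.
Trained networks look in the newest picture that a camera, given by its name, has taken for a name from the list of things; names that differ only in an ending like _2 or _b are one class to them, and where a whole thing is asked for, a point or a joint stands for the part that bears it (a point fixed in the world has none). Each returns a list of dicts, best first, with "conf" (0 to 1); they miss things now and then, are a little off and sometimes report something else, mostly with a low value. They report only what shows in the picture. A call takes as long as a camera call.
- bot.silhouettes(camera, thing): "region" (384x512 bool, what is visible of it) and "position" ([row, column] in pixels, amid what is visible of it).
- bot.place_of(camera, thing): "position" ([row, column] in pixels: a listed point, or the origin of a listed thing).
The state is a dict: "time_s": time; "joint_pos": joint angles; "joint_velocities": joint speeds; "joint_torque": joint torques, N m; "tcp_pos": TCP position; "tool_rot": TCP orientation; "ft_force": force on the tool from outside, world axes, zero at the start; "moment": the same for the moment, N m; "finger_gap": finger opening in m; "finger_force": force on a finger pad.
Only numpy, scipy, OpenCV 4.12 (cv2) and the standard library are available. Lean on these libraries where they do the work, as an engineer would, in place of code of your own. Each camera call takes 0.05 s, during which the arm holds its last target. There are 200 camera calls.

### The job

The apple rings in the dryer's upper tray are done: take off the lid, stand that tray flat on the wooden board, and put the lid back, properly seated, on the lower tray, which stays on the dryer. Set the knurled hours wheel on the console so that 4 stands clicked in the window; it turns only while it is pressed down, and it must not be forced. Keep both trays level, and leave the mug and the salt shaker where they stand.

Things in the scene. Friction and masses are not known exactly. Their poses are not given: they have to be found in the camera images.
- dryer: White electric fruit dryer, fixed; its levelling feet hold its origin 0 to 6 mm above the table. Origin under the centre of the round fan housing (170 mm across, 57 mm high; rim on top, 146 mm inside, to 64 mm). A console 104 mm wide, deck 56 mm high, reaches 212 mm from the origin along the dryer's own -x (roughly towards the robot). z up. Heights are above its origin.
- seat (a point): Centre of the dryer's seat, 58 mm above the dryer's origin: the origin of a tray lies here when it is seated on the dryer. Same axes as the dryer.
- wheel_top (a point): Top of the grey knurled wheel's edge when not pressed, 68 mm above the dryer's origin, 12 mm above the deck (dryer frame: x -160, y -26 mm). Wheel 60 mm across, 16 mm wide, axle level along the dryer's y: its edge is rolled along the dryer's x. Axes as the dryer's; the point does not move with the wheel.
- window (a point): Centre of the 16 x 26 mm window in a hood on the deck, 67 mm above the dryer's origin, 51 mm to the left (+y) of the wheel's middle; the hood is 50 mm long, from 18 mm beside the wheel. It shows one digit, 0 to 9, on a white drum that turns with the wheel, upright for a reader at the console's -x end.
- hours_wheel (a joint): Wheel angle, rad: digit d is in the window at d x 0.628 (4 at 2.513), stops just past 0 and 9. Grows as the top of the edge rolls along the dryer's +x, shrinks to -x; one digit = 19 mm of edge. Locked when up; pressed fully down it rolls by friction under a flat fingertip that covers its top, about one digit a stroke; let go, it springs up and clicks to the nearest digit.
- axle (a joint): How far the wheel is pressed down, m: 0 up and locked, free to roll from 0.0045, bottom stop 0.0055. Spring: about 4 N to start it, 9 N at the bottom. Left exactly between two digits it may stay half down until pressed and rolled on.
- lid: White lid, 156 mm across, 0.18 kg. Origin at the centre of its underside, z up. A 6 mm spigot (137 mm across) below goes inside the rim of whatever it sits on; the edge above it rests on that rim. Starts on the upper tray.
- lid_knob (a point): Where to grip the lid's round grey knob, on its axis, 37 mm above the lid's origin; the knob is 27 mm across, from 27 to 44 mm above the origin, on a 16 mm stem over a plate that is up to 16 mm high.
- upper_tray: The done tray: white, round, 156 mm across, 48 high, 0.22 kg; origin: centre of underside. Spigot as on the lid. What is stacked on a tray has its origin 42 mm above the tray's, spigot inside its 146 mm rim. Bridge handle across it along its x: 14 mm wide, 28 to 38 mm above the origin; floor inside at 10 mm, dried apple rings (fixed) to 15 mm. Starts between lower tray and lid.
- upper_tray_bar (a point): Middle of the upper tray's bridge handle, 33 mm above the tray's origin; x along the handle.
- lower_tray: Tray of the same make, seated on the dryer under the upper tray; it stays there. Origin at the centre of its underside.
- board: Plain wooden board, 180 x 180 mm, 14 mm high, fixed, to the left or to the right of the dryer. Origin at the centre of its underside.
- the_mug: Green and white mug, 78 mm across, 101 mm high, on the other side of the dryer from the board; bystander. Origin under the middle of its outline, handle included (116 mm). The table is free for 250 mm from there towards the robot (along -x), room enough for the lid.
- salt: White salt shaker, 44 mm across, 90 mm high, standing behind the mug (farther from the robot); bystander. Origin at the centre of its underside.

How it is judged (in metres and radians):
At the end, for the whole second after the job is handed in: Lid on the lower tray, lower tray on the dryer's seat (each centred within 7 mm, height within 3 mm, lid level); upper tray level on the board, centre within 45 mm of the board's; digit 4 clicked in the window (within 0.15 rad, wheel sprung up); all at rest (horizontal distance between lid and lower_tray below 0.007 m and z of lid in the frame of lower_tray between 0.039 and 0.045 m and angle between each of lid, upper_tray's own z axis and vertical below 0.05 rad and horizontal distance between lower_tray and seat below 0.007 m and z of lower_tray in the frame of seat between -0.003 and 0.003 m and horizontal distance between upper_tray and board below 0.045 m and z of upper_tray in the frame of board between 0.011 and 0.017 m and value of joint hours_wheel between 2.36 and 2.66 rad and value of joint axle below 0.0015 m and linear speed of each of lid, upper_tray below 0.02 m/s); the robot touches nothing.
It fails at once if a tray is tipped by more than 20 degrees (angle between any of upper_tray, lower_tray's own z axis and vertical above 0.35 rad).
It fails at once if the wheel is forced: pressed with more than 30 N (contact force between the fingers and hours_wheel above 30 N).
It fails at once if the mug or the salt shaker is moved by more than 3 cm (distance of any of the_mug, salt from where it was at the start of the episode above 0.03 m).
It also fails if it takes over 72 s, if anything falls off the work surface, if the arm or the gripper's body presses on something with over 40 N, if the wrist force passes 120 N, or if a joint passes its speed limit or range.

## Working session

There is one attempt and no reset: what is moved stays moved. The work goes in short steps, Python scripts to look and compute and a tool call to move; the robot and the scene stay as the last step left them, time stands still between calls to the robot, and variables do not carry over. Pictures are saved under pics/ and viewed, at most 12 in all, crops included, and the job is handed in when it is done.

Besides the shell and the picture viewer there is one more tool, called as name([rows], argument=value, ...), one row to a line, values as JSON. apply_moves: Moves the arm, as the interface text tells. Its arguments: {"type":"object","properties":{"steps":{"type":"array"}},"required":["steps"]}

```bash
mkdir -p pics; ls; cat > h.py <<'E'
import numpy as np, cv2
from bench import bot
def cam(name):
    s=bot.read_state(); f=bot.grab_frame(name); K=np.array(f['intrinsics'])
    if name=='wrist':
        T=np.eye(4);T[:3,:3]=s['tool_rot'];T[:3,3]=s['tcp_pos']
        V=np.linalg.inv(T@np.array(f['hand_eye']))
    else: V=np.array(f['view'])
    return f['pixels'],K,V
def save(n,im): cv2.imwrite('pics/'+n,cv2.cvtColor(im,cv2.COLOR_RGB2BGR))
def ray(K,V,rc,z):
    W=np.linalg.inv(V); d=W[:3,:3]@np.linalg.inv(K)@np.array([rc[1],rc[0],1.]); c=W[:3,3]
    return c+d*(z-c[2])/d[2]
def proj(K,V,p):
    q=V[:3,:3]@np.asarray(p)+V[:3,3]; u=K@q; return u[1]/u[2],u[0]/u[2]
E
cat > a.py <<'E'
from h import *
Z=dict(dryer=.003,seat=.061,wheel_top=.071,window=.070,lid=.145,lid_knob=.182,upper_tray=.103,lower_tray=.061,board=0,the_mug=0,salt=0)
ims=[]
for c in('scene','top'):
    im,K,V=cam(c); ims.append(im)
    print(c,np.round(np.linalg.inv(V)[:3,3],3))
    for t,z in Z.items():
        for d in bot.place_of(c,t)[:2]: print(t,round(d['conf'],2),np.round(d['position'],1),np.round(ray(K,V,d['position'],z),4))
save('a.png',cv2.resize(np.vstack(ims),(450,600*1))if 0 else np.hstack([cv2.resize(i,(400,300)) for i in ims]))
s=bot.read_state();print({k:np.round(v,3).tolist() for k,v in s.items()})
E
python3 a.py
```

```text
pics
scene [-0.161 -0.671  1.188]
dryer 0.72 [201.7 268.5] [0.604  0.0557 0.003 ]
window 0.84 [212.9 236.6] [0.4593 0.0571 0.07  ]
lid 0.83 [172.9 268.9] [0.6027 0.0503 0.145 ]
lid_knob 0.6 [166.  269.7] [0.5995 0.0434 0.182 ]
upper_tray 0.89 [181.4 270.4] [0.6081 0.0494 0.103 ]
lower_tray 0.97 [189.9 271.8] [0.6121 0.0474 0.061 ]
board 0.88 [168.  212.1] [0.5891 0.322  0.    ]
the_mug 0.58 [260.2 343.5] [ 0.5836 -0.2731  0.    ]
the_mug 0.26 [162.8 268.5] [0.7467 0.1874 0.    ]
salt 0.88 [247.3 365.5] [ 0.6683 -0.2949  0.    ]
salt 0.18 [163.4 268.8] [0.7451 0.1844 0.    ]
top [0.466 0.013 1.195]
seat 0.32 [178.1 167.6] [0.5802 0.3091 0.061 ]
wheel_top 0.87 [221.2 256. ] [0.4443 0.0203 0.071 ]
window 0.66 [218.7 239.2] [0.4516 0.0739 0.07  ]
lid 0.59 [167.4 247.2] [0.6064 0.0479 0.145 ]
lid_knob 0.95 [161.6 245.9] [0.6184 0.0507 0.182 ]
the_mug 0.97 [176.8 341.4] [ 0.5967 -0.2681  0.    ]
salt 0.57 [152.4 347.2] [ 0.6807 -0.2885  0.    ]
{'time_s': 1.2, 'joint_pos': [-69.484, 34.336, -0.142, 91.639, 0.102, 54.024, -4.576], 'joint_velocities': [-0.012, -0.019, 0.072, 0.0, -0.004, -0.046, -0.058], 'joint_torque': [-0.001, -77.624, 1.564, -25.837, 0.012, 0.002, -0.0], 'tcp_pos': [0.305, 0.658, 0.231], 'tool_rot': [[-0.907, 0.421, 0.0], [0.421, 0.907, -0.0], [-0.0, 0.0, -1.0]], 'ft_force': [0.418, 0.136, 0.277], 'moment': [-0.022, -0.016, -0.022], 'finger_force': 0.0, 'finger_gap': 0.085}
```

View pics/a.png

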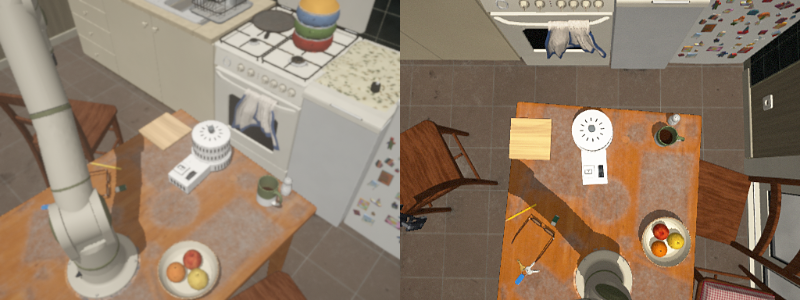

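apply_moves([
  [[14, -43, 12, 0.05, 0], [28, -87, 24, 0.1, 0], [42, -130, 36, 0.15, 0], [56, -174, 48, 0.2, 0], [70, -217, 60, 0.25, 0], [84, -260, 72, 0.3, 0], [98, -303, 84, 0.36, 0], [110, -340, 95, 0.434, 0]],
])

```text
time_s: 2.0
tcp_pos: [0.416, 0.3151, 0.3271]
tool_rot: [[-1.0, -0.001, 0.001], [-0.001, 1.0, 0.0], [-0.001, 0.0, -1.0]]
ft_force: [1.5, 0.1, 0.5]
finger_gap: 0.0858
finger_force: 0.0
```

apply_moves([
  [[14, -44, 12, 0, 0], [28, -88, 24, 0, 0], [42, -131, 36, 0, 0], [56, -175, 48, 0, 0], [70, -218, 60, 0, 0], [85, -268, 75, 0, 0], [85, -268, 75, 0, 0], [85, -268, 75, 0, 0]],
])

```text
time_s: 2.8
tcp_pos: [0.5007, 0.0482, 0.4018]
tool_rot: [[-1.0, 0.004, 0.001], [0.004, 1.0, 0.0], [-0.001, 0.0, -1.0]]
ft_force: [-0.3, 2.1, 0.2]
finger_gap: 0.0853
finger_force: 0.0
```

```bash
cat > b.py <<'E'
from h import *
import sys
Z=dict(dryer=.003,seat=.061,wheel_top=.071,window=.070,lid=.145,lid_knob=.182,upper_tray=.103,lower_tray=.061,board=0,upper_tray_bar=.136,the_mug=0,salt=0)
im,K,V=cam('wrist'); print(np.round(np.linalg.inv(V)[:3,3],3), np.round(bot.read_state()['tcp_pos'],4))
names=sys.argv[2:] or Z
for t in names:
    for d in bot.place_of('wrist',t)[:2]: print(t,round(d['conf'],2),np.round(d['position'],1),np.round(ray(K,V,d['position'],Z[t]),4))
save(sys.argv[1],im)
E
python3 b.py w1.png
```

```text
[0.435 0.048 0.544] [0.5002 0.0497 0.4013]
wheel_top 0.85 [122.9 235.9] [0.4509 0.0206 0.071 ]
window 0.63 [119.1 262.5] [0.445  0.0642 0.07  ]
lid 0.57 [230.  256.5] [0.6082 0.0531 0.145 ]
lid 0.19 [119.8 259.5] [0.4444 0.0575 0.145 ]
lid_knob 0.58 [243.7 256.1] [0.6129 0.0521 0.182 ]
upper_tray 0.62 [193.6 387.7] [0.5633 0.2679 0.103 ]
board 0.67 [192.  388.4] [0.5899 0.3203 0.    ]
upper_tray_bar 0.68 [122.7 236.3] [0.4484 0.0249 0.136 ]
the_mug 0.69 [196.9  95.3] [ 0.5974 -0.2702  0.    ]
salt 0.88 [231.3  89.2] [ 0.6723 -0.2943  0.    ]
```

View pics/w1.png

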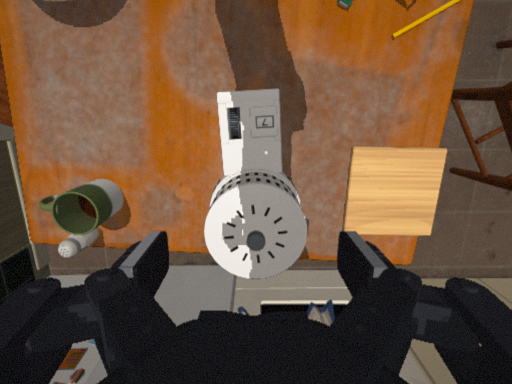

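apply_moves([
  [[28, 0, -35, 0, 0], [56, 0, -70, 0, 0], [84, 1, -105, 0, 0], [111, 2, -141, 0, 0], [111, 2, -141, 0, 0], [111, 2, -141, 0, 0], [111, 2, -141, 0, 0], [111, 2, -141, 0, 0]],
])

```text
time_s: 4.25
tcp_pos: [0.6113, 0.0516, 0.2622]
tool_rot: [[-1.0, 0.001, 0.003], [0.001, 1.0, 0.001], [-0.003, 0.001, -1.0]]
ft_force: [0.2, 0.1, -0.7]
finger_gap: 0.0853
finger_force: 0.0
```

```bash
python3 b.py w2.png lid lid_knob wheel_top window
```

```text
[0.546 0.051 0.404] [0.6113 0.0516 0.2621]
lid 0.83 [184.3 251.8] [0.6115 0.0503 0.145 ]
lid_knob 0.67 [193.9 253.6] [0.6103 0.0519 0.182 ]
wheel_top 0.9 [ 19.9 221.9] [0.4513 0.019  0.071 ]
window 0.83 [ 18.4 265.1] [0.4496 0.0646 0.07  ]
```

View pics/w2.png

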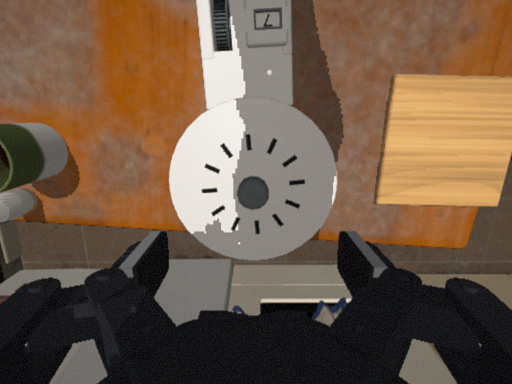

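apply_moves([
  [[-1, 0, -40, 0, 0], [-1, 0, -75, 0, 0], [-1, 0, -96, 0, 0], [-1, 0, -96, 0, 0], [-1, 0, -96, 0, 1], [-1, 0, -96, 0, 1], [-1, 0, -96, 0, 1], [-1, 0, -96, 0, 1]],
])

```text
time_s: 5.3
tcp_pos: [0.6109, 0.0516, 0.1654]
tool_rot: [[-1.0, 0.001, 0.002], [0.001, 1.0, 0.0], [-0.002, 0.0, -1.0]]
ft_force: [-0.6, 0.5, 1.0]
finger_gap: 0.0281
finger_force: 0.0
```

apply_moves([
  [[0, 0, 0, 0, 1], [0, 0, 0, 0, 1], [0, 0, 2, 0, 1], [0, 0, 6, 0, 1], [0, 0, 12, 0, 1], [0, 0, 25, 0, 1], [0, 0, 50, 0, 1], [0, 0, 80, 0, 1]],
])

```text
time_s: 6.1
tcp_pos: [0.6098, 0.0515, 0.2451]
tool_rot: [[-1.0, 0.001, -0.002], [0.001, 1.0, -0.0], [0.002, -0.0, -1.0]]
ft_force: [0.1, 0.6, -2.7]
finger_gap: 0.0251
finger_force: 59.1
```

```bash
python3 - <<'E'
from h import *
im,K,V=cam('wrist'); save('w3.png',im); s=bot.read_state(); print(s['finger_gap'],s['finger_force'],s['ft_force'],s['tcp_pos'])
E
```

```text
0.024855400046514074 59.070507287979126 [ 2.02188291 -0.5693811   1.73697456] [0.6122482  0.05156547 0.25067635]
```

View pics/w3.png

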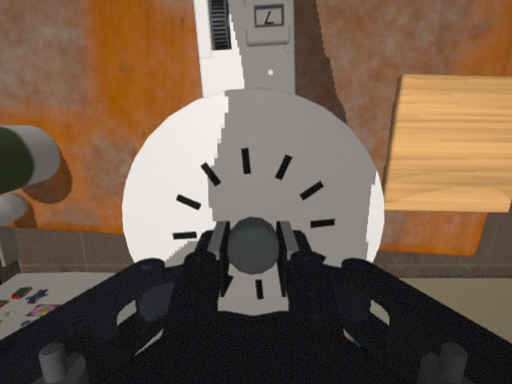

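apply_moves([
  [[-24, -36, 0, 0, 1], [-47, -73, 0, 0, 1], [-70, -110, 0, 0, 1], [-94, -147, 0, 0, 1], [-118, -184, 0, 0, 1], [-142, -220, -10, 0, 1], [-165, -256, -30, 0, 1], [-185, -287, -60, 0, 1]],
])

```text
time_s: 6.95
tcp_pos: [0.4252, -0.2377, 0.1858]
tool_rot: [[-1.0, 0.002, 0.004], [0.002, 1.0, -0.002], [-0.004, -0.002, -1.0]]
ft_force: [1.2, -1.0, -2.6]
finger_gap: 0.0249
finger_force: 59.1
```

apply_moves([
  [[0, 0, -45, 0, 1], [0, 0, -90, 0, 1], [0, 0, -125, 0, 1], [0, 0, -145, 0, 1], [0, 0, -153, 0, 1], [0, 0, -158, 0, 1], [0, 0, -160, 0, 1], [0, 0, -160, 0, 1]],
])

```text
time_s: 7.75
tcp_pos: [0.426, -0.2357, 0.0251]
tool_rot: [[-1.0, 0.001, 0.001], [0.001, 1.0, -0.001], [-0.001, -0.001, -1.0]]
ft_force: [-0.6, 0.3, -2.2]
finger_gap: 0.0251
finger_force: 59.3
```

apply_moves([
  [[0, 0, -1, 0, 1], [0, 0, -2, 0, 1], [0, 0, -3, 0, 1], [0, 0, -4, 0, 1], [0, 0, -5, 0, 1], [0, 0, -5, 0, 1], [0, 0, -5, 0, 1], [0, 0, -5, 0, 1]],
])

```text
time_s: 8.55
tcp_pos: [0.4259, -0.2356, 0.0221]
tool_rot: [[-1.0, 0.001, 0.003], [0.001, 1.0, -0.001], [-0.003, -0.001, -1.0]]
ft_force: [-4.7, 2.4, 43.0]
finger_gap: 0.0248
finger_force: 64.0
```

apply_moves([
  [[0, 0, 4, 0, 1], [0, 0, 4, 0, 0], [0, 0, 4, 0, 0], [0, 0, 4, 0, 0], [0, 0, 30, 0, 0], [0, 0, 75, 0, 0], [0, 0, 125, 0, 0], [0, 0, 175, 0, 0]],
])

```text
time_s: 9.35
tcp_pos: [0.4248, -0.2352, 0.1956]
tool_rot: [[-1.0, 0.001, -0.002], [0.001, 1.0, 0.001], [0.002, 0.001, -1.0]]
ft_force: [1.2, -0.2, -0.2]
finger_gap: 0.0856
finger_force: 0.0
```

```bash
python3 - <<'E'
from h import *
im,K,V=cam('wrist')
for t,z in(('lid_knob',.037),('lid',.0)):
    for d in bot.place_of('wrist',t)[:2]: print(t,d['conf'],d['position'],ray(K,V,d['position'],z))
print(bot.read_state()['tcp_pos'])
E
```

```text
lid_knob 0.93 [177.4, 254.6] [ 0.42707891 -0.23351285  0.037     ]
lid 0.76 [167.5, 254.1] [ 0.42301008 -0.23384696  0.        ]
[ 0.4267713  -0.23609828  0.19699911]
```

apply_moves([
  [[15, 24, 30, 0, 0], [39, 63, 45, 0, 0], [63, 103, 60, 0, 0], [88, 144, 74, 0, 0], [114, 186, 74, 0, 0], [140, 228, 74, 0, 0], [166, 270, 74, 0, 0], [175, 287, 74, 0, 0]],
])

```text
time_s: 10.3
tcp_pos: [0.6017, 0.057, 0.2659]
tool_rot: [[-1.0, -0.005, -0.002], [-0.005, 1.0, 0.001], [0.002, 0.001, -1.0]]
ft_force: [0.6, -0.2, -0.4]
finger_gap: 0.0857
finger_force: 0.0
```

```bash
python3 b.py w4.png upper_tray upper_tray_bar lower_tray board; python3 - <<'E'
from h import *
im,K,V=cam('wrist')
for t in('upper_tray_bar','upper_tray'):
    for d in bot.silhouettes('wrist',t)[:2]: print(t,d['conf'],d['position'],d['region'].sum())
E
```

```text
[0.537 0.056 0.408] [0.6021 0.0582 0.2658]
upper_tray 0.64 [189.  248.2] [0.6183 0.0518 0.103 ]
upper_tray 0.6 [182.9 249.7] [0.6112 0.0535 0.103 ]
upper_tray_bar 0.6 [188.7 245.9] [0.6092 0.05   0.136 ]
lower_tray 0.66 [23.9 30.4] [ 0.4418 -0.1891  0.061 ]
board 0.64 [151.9 433.7] [0.589 0.32  0.   ]
upper_tray_bar 0.84 [188.8, 252.5] 19368
upper_tray 0.84 [193.4, 255.0] 19540
```

View pics/w4.png

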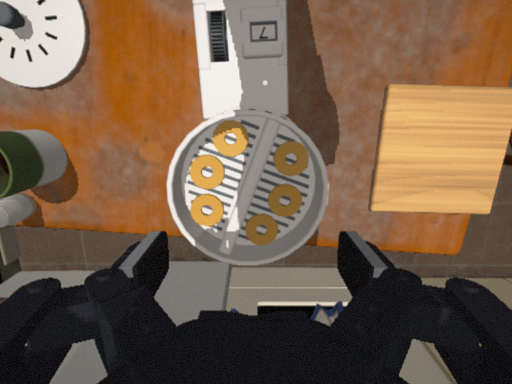

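apply_moves([
  [[3, 0, -10, -0.12, 0], [6, 0, -30, -0.24, 0], [9, 0, -55, -0.335, 0], [9, 0, -75, -0.335, 0], [9, 0, -90, -0.335, 0], [9, 0, -90, -0.335, 0], [9, 0, -90, -0.335, 0], [9, 0, -90, -0.335, 0]],
])

```text
time_s: 11.5
tcp_pos: [0.6099, 0.0511, 0.1794]
tool_rot: [[-0.944, 0.33, 0.002], [0.33, 0.944, 0.0], [-0.001, 0.001, -1.0]]
ft_force: [0.5, -0.4, 0.8]
finger_gap: 0.0854
finger_force: 0.0
```

```bash
python3 b.py w5.png upper_tray_bar board
```

```text
[0.548 0.072 0.322] [0.6099 0.0512 0.1794]
upper_tray_bar 0.62 [206.9 251.1] [0.6073 0.0504 0.136 ]
board 0.84 [ 69.7 486.7] [0.5886 0.3221 0.    ]
```

View pics/w5.png

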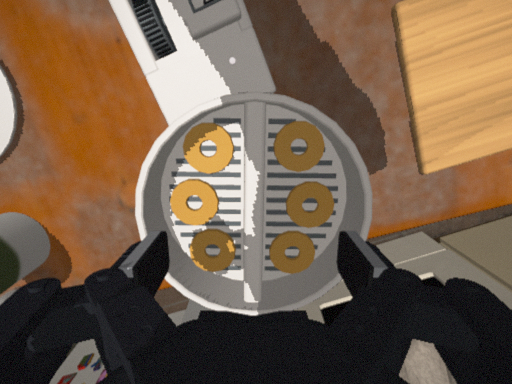

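apply_moves([
  [[0, 0, -30, 0, 0], [0, 0, -50, 0, 0], [0, 0, -59, 0, 0], [0, 0, -59, 0, 0], [0, 0, -59, 0, 1], [0, 0, -59, 0, 1], [0, 0, -59, 0, 1], [0, 0, -59, 0, 1]],
])

```text
time_s: 12.45
tcp_pos: [0.6097, 0.0516, 0.1199]
tool_rot: [[-0.944, 0.33, 0.001], [0.33, 0.944, 0.0], [-0.001, 0.001, -1.0]]
ft_force: [-0.6, -0.3, -1.0]
finger_gap: 0.0285
finger_force: 0.0
```

apply_moves([
  [[0, 0, 0, 0, 1], [0, 0, 0, 0, 1], [0, 0, 1, 0, 1], [0, 0, 4, 0, 1], [0, 0, 8, 0, 1], [0, 0, 14, 0, 1], [0, 0, 25, 0, 1], [0, 0, 40, 0, 1]],
])

```text
time_s: 13.25
tcp_pos: [0.6091, 0.0515, 0.1598]
tool_rot: [[-0.944, 0.329, -0.001], [0.329, 0.944, -0.0], [0.001, -0.0, -1.0]]
ft_force: [1.1, 0.0, -2.6]
finger_gap: 0.0124
finger_force: 58.4
```

```bash
python3 - <<'E'
from h import *
a,_,_=cam('wrist');b,_,_=cam('scene')
print(bot.read_state()['tcp_pos'],bot.read_state()['finger_gap'])
save('w6.png',np.hstack([cv2.resize(a,(400,300)),cv2.resize(b[100:300,170:430],(400,300))]))
E
```

```text
[0.61060506 0.05158844 0.16165017] 0.012418262827836436
```

View pics/w6.png

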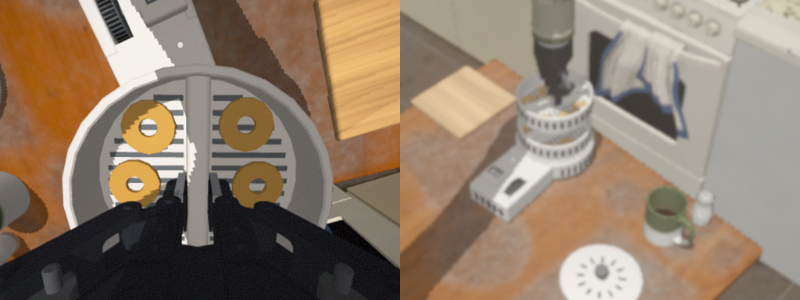

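apply_moves([
  [[0, 5, 15, 0, 1], [-2, 30, 25, 0, 1], [-5, 75, 25, 0, 1], [-8, 120, 25, 0, 1], [-12, 165, 25, 0, 1], [-16, 210, 20, 0, 1], [-19, 250, 0, 0, 1], [-20, 269, -30, 0, 1]],
])

```text
time_s: 14.15
tcp_pos: [0.5889, 0.3266, 0.1299]
tool_rot: [[-0.946, 0.325, 0.003], [0.325, 0.946, 0.004], [-0.001, 0.005, -1.0]]
ft_force: [0.2, 1.3, -2.8]
finger_gap: 0.0125
finger_force: 58.7
```

apply_moves([
  [[0, 0, -30, 0, 1], [0, 0, -60, 0, 1], [0, 0, -75, 0, 1], [0, 0, -84, 0, 1], [0, 0, -90, 0, 1], [0, 0, -93, 0, 1], [0, 0, -94, 0, 1], [0, 0, -95, 0, 1]],
])

```text
time_s: 14.95
tcp_pos: [0.5899, 0.3207, 0.0352]
tool_rot: [[-0.944, 0.33, 0.001], [0.33, 0.944, 0.001], [-0.001, 0.001, -1.0]]
ft_force: [0.6, -0.0, -1.7]
finger_gap: 0.0127
finger_force: 58.7
```

apply_moves([
  [[0, 0, -1, 0, 1], [0, 0, -2, 0, 1], [0, 0, -3, 0, 1], [0, 0, -3, 0, 1], [0, 0, -3, 0, 1], [0, 0, -3, 0, 1], [0, 0, -3, 0, 1], [0, 0, -3, 0, 1]],
])

```text
time_s: 15.75
tcp_pos: [0.5897, 0.3208, 0.0327]
tool_rot: [[-0.944, 0.33, 0.001], [0.33, 0.944, 0.001], [-0.001, 0.001, -1.0]]
ft_force: [-2.0, -0.9, 8.6]
finger_gap: 0.0127
finger_force: 60.3
```

apply_moves([
  [[0, 0, 0, 0, 0.4], [0, 0, 0, 0, 0], [0, 0, 0, 0, 0], [0, 0, 0, 0, 0], [0, 0, 15, 0, 0], [0, 0, 50, 0, 0], [0, 0, 100, 0, 0], [0, 0, 150, 0, 0]],
])

```text
time_s: 16.55
tcp_pos: [0.589, 0.3202, 0.1835]
tool_rot: [[-0.944, 0.33, -0.001], [0.33, 0.944, -0.001], [0.0, -0.001, -1.0]]
ft_force: [-0.1, 0.7, 0.1]
finger_gap: 0.0853
finger_force: 0.0
```

```bash
python3 - <<'E'
from h import *
im,K,V=cam('wrist')
for t,z in(('upper_tray',.014),('upper_tray_bar',.047),('board',0),('lower_tray',.0594)):
    for d in bot.place_of('wrist',t)[:1]: print(t,d['conf'],d['position'],ray(K,V,d['position'],z))
print(bot.read_state()['tcp_pos'])
E
```

```text
upper_tray 0.87 [175.4, 253.1] [0.59162331 0.31930611 0.014     ]
upper_tray_bar 0.91 [182.9, 253.8] [0.59245015 0.31973191 0.047     ]
lower_tray 0.56 [280.9, 25.9] [0.61110709 0.05370156 0.0594    ]
[0.58911474 0.32054628 0.18201811]
```

apply_moves([
  [[-10, -20, 30, 0.08, 0], [-22, -66, 50, 0.16, 0], [-36, -112, 60, 0.24, 0], [-50, -158, 60, 0.335, 0], [-64, -204, 60, 0.335, 0], [-78, -250, 60, 0.335, 0], [-92, -296, 60, 0.335, 0], [-106, -342, 60, 0.335, 0]],
])

```text
time_s: 17.6
tcp_pos: [0.4817, -0.0231, 0.2401]
tool_rot: [[-1.0, 0.0, -0.003], [0.0, 1.0, -0.0], [0.003, -0.0, -1.0]]
ft_force: [0.9, -0.2, 0.1]
finger_gap: 0.0854
finger_force: 0.0
```

apply_moves([
  [[-12, -45, 0, 0, 0], [-24, -90, 0, 0, 0], [-36, -135, -20, 0, 0], [-48, -175, -50, 0, 0], [-58, -213, -85, 0, 0], [-58, -213, -100, 0, 0], [-58, -213, -100, 0, 0], [-58, -213, -100, 0, 0]],
])

```text
time_s: 18.4
tcp_pos: [0.4249, -0.2338, 0.1407]
tool_rot: [[-1.0, 0.001, -0.002], [0.001, 1.0, 0.001], [0.002, 0.001, -1.0]]
ft_force: [-0.3, 1.4, 0.1]
finger_gap: 0.0852
finger_force: 0.0
```

```bash
python3 - <<'E'
from h import *
im,K,V=cam('wrist')
for t,z in(('lid_knob',.037),('lid',.0)):
    for d in bot.place_of('wrist',t)[:2]: print(t,d['conf'],d['position'],ray(K,V,d['position'],z))
print(bot.read_state()['tcp_pos'])
im,K,V=cam('top')
for t,z in(('upper_tray',.014),('lower_tray',.0594),('dryer',.001),('board',0)):
    for d in bot.place_of('top',t)[:1]: print(t,d['conf'],d['position'],ray(K,V,d['position'],z))
E
```

```text
lid_knob 0.84 [187.6, 249.4] [ 0.42423136 -0.23711358  0.037     ]
lid 0.95 [180.6, 253.4] [ 0.42643619 -0.23334737  0.        ]
[ 0.42614905 -0.23361716  0.14207631]
upper_tray 0.76 [177.3, 168.2] [0.58773202 0.31938016 0.014     ]
lower_tray 0.73 [167.7, 248.0] [0.61694212 0.04820458 0.0594    ]
board 0.32 [174.8, 340.8] [ 0.60348016 -0.26614232  0.        ]
```

apply_moves([
  [[0, -1, -45, 0, 0], [0, -1, -85, 0, 0], [0, -1, -118, 0, 0], [0, -1, -118, 0, 0], [0, -1, -118, 0, 1], [0, -1, -118, 0, 1], [0, -1, -118, 0, 1], [0, -1, -118, 0, 1]],
])

```text
time_s: 19.6
tcp_pos: [0.4261, -0.2357, 0.0247]
tool_rot: [[-1.0, 0.001, 0.002], [0.001, 1.0, -0.001], [-0.002, -0.001, -1.0]]
ft_force: [-0.1, -0.7, -0.7]
finger_gap: 0.0282
finger_force: 0.0
```

apply_moves([
  [[0, 0, 0, 0, 1], [0, 0, 0, 0, 1], [0, 0, 0, 0, 1], [0, 0, 10, 0, 1], [0, 0, 40, 0, 1], [0, 0, 85, 0, 1], [0, 0, 130, 0, 1], [0, 0, 170, 0, 1]],
])

```text
time_s: 20.4
tcp_pos: [0.4248, -0.2353, 0.1961]
tool_rot: [[-1.0, 0.001, 0.001], [0.001, 1.0, -0.0], [-0.001, -0.0, -1.0]]
ft_force: [1.1, -0.3, -2.9]
finger_gap: 0.0249
finger_force: 59.2
```

apply_moves([
  [[20, 31, 5, 0, 1], [45, 69, 5, 0, 1], [70, 108, 5, 0, 1], [95, 147, 5, 0, 1], [120, 186, 5, 0, 1], [145, 225, 0, 0, 1], [168, 261, -10, 0, 1], [185, 287, -20, 0, 1]],
])

```text
time_s: 21.2
tcp_pos: [0.6112, 0.0549, 0.1738]
tool_rot: [[-1.0, -0.002, 0.001], [-0.002, 1.0, 0.001], [-0.001, 0.001, -1.0]]
ft_force: [0.5, -0.7, -3.2]
finger_gap: 0.025
finger_force: 59.5
```

apply_moves([
  [[0, 0, -15, 0, 1], [0, 0, -25, 0, 1], [0, 0, -32, 0, 1], [0, 0, -36, 0, 1], [0, 0, -36, 0, 1], [0, 0, -36, 0, 1], [0, 0, -36, 0, 1], [0, 0, -36, 0, 1]],
])

```text
time_s: 22.0
tcp_pos: [0.6106, 0.0514, 0.1377]
tool_rot: [[-1.0, 0.001, 0.001], [0.001, 1.0, 0.0], [-0.001, 0.0, -1.0]]
ft_force: [0.1, -0.9, -2.6]
finger_gap: 0.025
finger_force: 59.4
```

```bash
python3 - <<'E'
from h import *
print(bot.read_state()['tcp_pos'])
a,K,V=cam('wrist')
for t,z in(('lid_knob',.1498),('lid',.113),('lower_tray',.0594)):
    for d in bot.place_of('wrist',t)[:1]: print(t,d['conf'],d['position'],ray(K,V,d['position'],z))
b,K,V=cam('scene')
for t,z in(('lid_knob',.1498),('lid',.113),('lower_tray',.0594)):
    for d in bot.place_of('scene',t)[:1]: print(t,d['conf'],d['position'],ray(K,V,d['position'],z))
save('w7.png',np.hstack([cv2.resize(a,(400,300)),cv2.resize(b[130:250,200:360],(400,300))]))
E
```

```text
[0.61059601 0.0514229  0.13774484]
lid_knob 0.79 [245.1, 250.5] [0.60975168 0.0498072  0.1498    ]
lid 0.86 [216.4, 256.1] [0.60818339 0.05309129 0.113     ]
lower_tray 0.7 [193.0, 268.8] [0.59633492 0.04635487 0.0594    ]
```

View pics/w7.png

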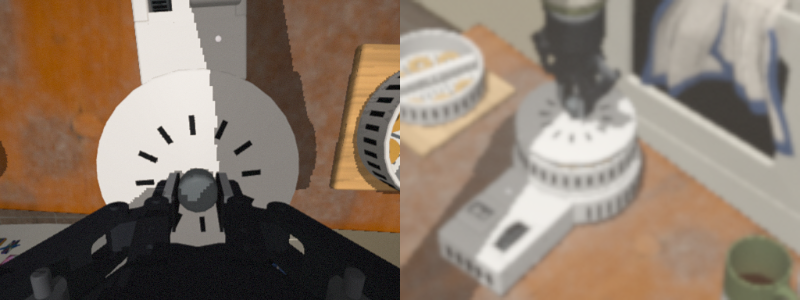

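apply_moves([
  [[0, 0, -3, 0, 1], [0, 0, -6, 0, 1], [0, 0, -8, 0, 1], [0, 0, -9, 0, 1], [0, 0, -10, 0, 1], [0, 0, -11, 0, 1], [0, 0, -12, 0, 1], [0, 0, -12, 0, 1]],
])

```text
time_s: 23.2
tcp_pos: [0.6106, 0.0515, 0.1258]
tool_rot: [[-1.0, 0.001, 0.001], [0.001, 1.0, 0.0], [-0.001, 0.0, -1.0]]
ft_force: [-1.0, -1.1, 4.5]
finger_gap: 0.0247
finger_force: 60.2
```

apply_moves([
  [[0, 0, 0, 0, 0.4], [0, 0, 0, 0, 0], [0, 0, 0, 0, 0], [0, 0, 0, 0, 0], [0, 0, 20, 0, 0], [-20, 0, 60, 0, 0], [-55, 0, 80, 0, 0], [-95, 0, 80, 0, 0]],
])

```text
time_s: 24.0
tcp_pos: [0.5165, 0.0516, 0.2077]
tool_rot: [[-1.0, 0.001, 0.005], [0.001, 1.0, 0.001], [-0.005, 0.001, -1.0]]
ft_force: [0.4, 0.3, -0.1]
finger_gap: 0.0855
finger_force: 0.0
```

apply_moves([
  [[-25, -12, 0, 0, 1], [-25, -12, 0, 0, 1], [-25, -12, 0, 0, 1], [-25, -12, 0, 0, 1], [-25, -12, 0, 0, 1], [-25, -12, 0, 0, 1], [-25, -12, 0, 0, 1], [-25, -12, 0, 0, 1]],
])

```text
time_s: 24.8
tcp_pos: [0.4905, 0.0396, 0.2051]
tool_rot: [[-1.0, 0.001, -0.0], [0.001, 1.0, -0.0], [0.0, -0.0, -1.0]]
ft_force: [-0.4, -0.2, -0.1]
finger_gap: -0.0001
finger_force: 0.0
```

```bash
python3 - <<'E'
from h import *
s=bot.read_state();print(s['tcp_pos'],s['finger_gap'])
a,K,V=cam('wrist')
for t,z in(('lid',.1014),('lid_knob',.1384),('wheel_top',.0694),('window',.0684)):
    for d in bot.place_of('wrist',t)[:1]: print(t,d['conf'],d['position'],ray(K,V,d['position'],z))
r,c=np.array(proj(K,V,[.452,.045,.069])).astype(int); print(r,c)
q=a[max(r-60,0):r+60,c-80:c+80][::-1,::-1]
save('w8.png',np.hstack([cv2.resize(a,(400,300)),cv2.resize(q,(400,300),interpolation=cv2.INTER_CUBIC)]))
E
```

```text
[0.49053093 0.03956619 0.20509768] -6.94394216355836e-05
lid 0.68 [303.3, 265.8] [0.6118019 0.05226   0.1014   ]
wheel_top 0.57 [142.6, 232.7] [0.45291605 0.0195512  0.0694    ]
window 0.97 [136.4, 279.9] [0.44706293 0.0657692  0.0684    ]
141 258
```

View pics/w8.png

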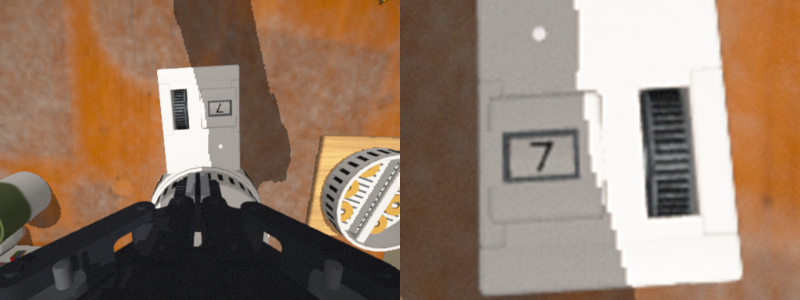

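apply_moves([
  [[-10, -8, -35, 0.04, 1], [-20, -16, -70, 0.04, 1], [-29, -23, -100, 0.04, 1], [-29, -23, -115, 0.04, 1], [-29, -23, -125, 0.04, 1], [-29, -23, -125, 0.04, 1], [-29, -23, -125, 0.04, 1], [-29, -23, -125, 0.04, 1]],
])

```text
time_s: 25.85
tcp_pos: [0.4621, 0.0167, 0.0811]
tool_rot: [[-0.999, -0.039, 0.002], [-0.039, 0.999, 0.0], [-0.002, 0.0, -1.0]]
ft_force: [0.6, -0.4, 0.3]
finger_gap: 0.0002
finger_force: 0.0
```

```bash
python3 - <<'E'
from h import *
s=bot.read_state();print(s['tcp_pos'],s['ft_force'])
a,K,V=cam('wrist')
r,c=np.array(proj(K,V,[.452,.03,.069])).astype(int); print(r,c)
for t,z in(('wheel_top',.0694),('window',.0684)):
    for d in bot.place_of('wrist',t)[:1]: print(t,d['conf'],d['position'],ray(K,V,d['position'],z))
save('w9.png',a)
E
```

```text
[0.46207596 0.01674627 0.08107391] [ 0.57260904 -0.37999524  0.30293504]
212 277
wheel_top 0.83 [213.6, 257.7] [0.4528987  0.01879909 0.0694    ]
window 0.65 [208.5, 341.2] [0.44824226 0.06721022 0.0684    ]
```

View pics/w9.png

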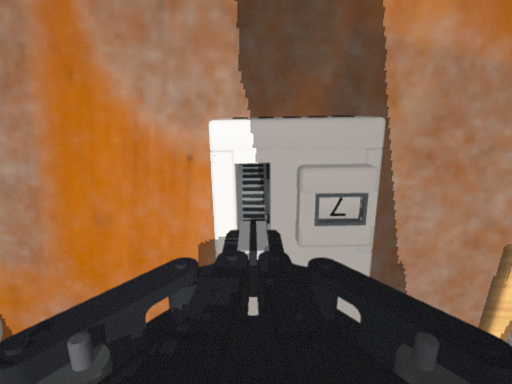

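apply_moves([
  [[0, 0, -6, 0, 1], [0, 0, -10, 0, 1], [0, 0, -12, 0, 1], [0, 0, -13, 0, 1], [0, 0, -14, 0, 1], [0, 0, -14.5, 0, 1], [0, 0, -15, 0, 1], [0, 0, -15, 0, 1]],
])

```text
time_s: 26.8
tcp_pos: [0.462, 0.0165, 0.0655]
tool_rot: [[-0.999, -0.039, 0.001], [-0.039, 0.999, 0.0], [-0.001, 0.0, -1.0]]
ft_force: [-0.1, -1.0, 7.2]
finger_gap: 0.0001
finger_force: 3.6
```

apply_moves([
  [[0, 0, -0.7, 0, 1], [0, 0, -1.4, 0, 1], [0, 0, -2, 0, 1], [0, 0, -2.3, 0, 1], [0, 0, -2.3, 0, 1], [0, 0, -2.3, 0, 1], [0, 0, -2.3, 0, 1], [0, 0, -2.3, 0, 1]],
])

```text
time_s: 27.6
tcp_pos: [0.4622, 0.0164, 0.0634]
tool_rot: [[-0.999, -0.039, 0.002], [-0.039, 0.999, 0.0], [-0.002, 0.0, -1.0]]
ft_force: [1.3, -0.0, 7.6]
finger_gap: -0.0001
finger_force: 4.5
```

apply_moves([
  [[0, 0, -0.4, 0, 1], [0, 0, -0.8, 0, 1], [0, 0, -0.8, 0, 1], [0, 0, -0.8, 0, 1], [0, 0, -0.8, 0, 1], [0, 0, -0.8, 0, 1], [0, 0, -0.8, 0, 1], [0, 0, -0.8, 0, 1]],
])

```text
time_s: 28.4
tcp_pos: [0.463, 0.0164, 0.0628]
tool_rot: [[-0.999, -0.039, 0.003], [-0.039, 0.999, 0.0], [-0.003, 0.0, -1.0]]
ft_force: [1.7, -0.5, 12.3]
finger_gap: -0.0002
finger_force: 6.3
```

apply_moves([
  [[-2, -0.1, -0.1, 0, 1], [-5, -0.2, -0.1, 0, 1], [-8, -0.4, -0.1, 0, 1], [-11, -0.5, -0.1, 0, 1], [-14, -0.6, -0.1, 0, 1], [-17, -0.7, -0.1, 0, 1], [-20, -0.8, -0.1, 0, 1], [-20, -0.8, -0.1, 0, 1]],
])

```text
time_s: 29.2
tcp_pos: [0.4412, 0.0152, 0.0627]
tool_rot: [[-0.999, -0.038, 0.001], [-0.038, 0.999, -0.0], [-0.001, -0.0, -1.0]]
ft_force: [-2.5, -1.4, 15.6]
finger_gap: 0.0001
finger_force: 8.3
```

apply_moves([
  [[0, 0, 4, 0, 1], [0, 0, 15, 0, 1], [10, 0.4, 18, 0, 1], [20, 0.8, 18, 0, 1], [20, 0.8, 18, 0, 1], [20, 0.8, 18, 0, 1], [20, 0.8, 18, 0, 1], [20, 0.8, 18, 0, 1]],
])

```text
time_s: 30.0
tcp_pos: [0.4609, 0.0165, 0.0798]
tool_rot: [[-0.999, -0.039, -0.001], [-0.039, 0.999, -0.0], [0.001, -0.0, -1.0]]
ft_force: [-0.9, -0.5, 0.6]
finger_gap: 0.0001
finger_force: 0.0
```

```bash
cat > d.py <<'E'
from h import *
import sys
s=bot.read_state();print(s['tcp_pos'],s['ft_force'])
a,K,V=cam('wrist')
r,c=np.array(proj(K,V,[.452,.068,.069])).astype(int); print(r,c)
q=a[r-35:r+35,c-45:c+45][::-1,::-1]
g=cv2.cvtColor(a[r-18:r+22,c-28:c+28][::-1,::-1],cv2.COLOR_RGB2GRAY)
g=cv2.resize(g,(56,28))
for row in g: print(''.join('#' if v<70 else '+' if v<110 else '.' for v in row))
save(sys.argv[1],cv2.resize(q,(360,280),interpolation=cv2.INTER_CUBIC))
E
python3 d.py x1.png
```

```text
[0.46088855 0.01647036 0.0798115 ] [-0.88625848 -0.5187454   0.56487202]
217 342
........................................................
........................................................
........................................................
........................................................
........................................................
........................................................
........................................................
...........................................+++++++++++..
....+++++++++++++++++++++++++++++++++++++++++++++++++++.
...+++++++++++++++++++++#++#++++#++#+#+++#+#+####++++++.
...+++####################+#+##++++#++++++++++++++++++..
...+++##++++++++++++++++++++++++++++...............+++..
...+++##++.........................................+++..
...+++##++.........................................+++..
...+++#++..........................+...............+++..
...+++#+........................+###...............+++..
..+++##+......................+###+................+++..
..+++#++....................####+..................+++..
..+++#++..................+#####...................+++..
..+++##++................##########+..............++++..
..+++###+...............####++.++####.............++++..
..+++###+..............+##+........##+............++++..
..+++###+..............##+.........###............++++..
..+++###+..............##+.........##+............++++..
.+++####+..............+##+......+##+.............++++..
.+++####+...............+##########+..............++++..
.+++####+.................+#######+...............+++...
.++++##++..................++++++++..++.....++.++++++...
```

apply_moves([
  [[0, 0, -9, 0, 1], [0, 0, -13, 0, 1], [0, 0, -15, 0, 1], [0, 0, -16.5, 0, 1], [0, 0, -17.5, 0, 1], [0, 0, -17.9, 0, 1], [0, 0, -17.9, 0, 1], [0, 0, -17.9, 0, 1]],
])

```text
time_s: 30.85
tcp_pos: [0.4633, 0.0163, 0.0627]
tool_rot: [[-0.999, -0.039, 0.004], [-0.039, 0.999, 0.0], [-0.004, -0.0, -1.0]]
ft_force: [2.6, -0.4, 13.7]
finger_gap: -0.0003
finger_force: 7.1
```

apply_moves([
  [[-2, -0.1, 0, 0, 1], [-5, -0.2, 0, 0, 1], [-8, -0.4, 0, 0, 1], [-11, -0.5, 0, 0, 1], [-14, -0.6, 0, 0, 1], [-17, -0.7, 0, 0, 1], [-20, -0.8, 0, 0, 1], [-20, -0.8, 0, 0, 1]],
])

```text
time_s: 31.65
tcp_pos: [0.441, 0.0151, 0.0626]
tool_rot: [[-0.999, -0.038, 0.0], [-0.038, 0.999, -0.0], [-0.0, -0.0, -1.0]]
ft_force: [-2.2, -2.5, 17.3]
finger_gap: -0.0001
finger_force: 9.0
```

apply_moves([
  [[0, 0, 4, 0, 1], [0, 0, 15, 0, 1], [10, 0.4, 18, 0, 1], [20, 0.8, 18, 0, 1], [20, 0.8, 18, 0, 1], [20, 0.8, 18, 0, 1], [20, 0.8, 18, 0, 1], [20, 0.8, 18, 0, 1]],
])

```text
time_s: 32.45
tcp_pos: [0.4609, 0.0165, 0.0799]
tool_rot: [[-0.999, -0.039, -0.001], [-0.039, 0.999, -0.0], [0.001, -0.0, -1.0]]
ft_force: [1.4, -0.5, 0.0]
finger_gap: 0.0002
finger_force: 0.0
```

```bash
python3 d.py x2.png
```

```text
[0.46091    0.01649795 0.0799284 ] [ 1.41887527 -0.52346457  0.0019894 ]
217 342
........................................................
........................................................
........................................................
........................................................
........................................................
........................................................
........................................................
................................................++++++..
....+++++++++++++++++++++++++++++++++++++++++++++++++++.
....+++++++++++++++++#+++++#+++++++++++++++#++++#++++++.
...+++#############################################++++.
...+++############################################++++..
...+++####++++++++++++++++.........................+++..
...+++####+........................................+++..
...+++###+................+++++++###++.............+++..
...+++++++...............+###########+.............+++..
...++++..................###.......................+++..
..++++++.................##+.......................+++..
..+++++.................###++++++..................+++..
..+++++.................###########+...............+++..
..+++++..................++++...++###.............++++..
..++++.............................##+............++++..
..++++.++..........................###............++++..
..++++.++..........................###............++++..
.++++++++..............+##+......+###.............++++..
.+++####+...............+##########+..............++++..
.+++####+.................+######+................++++..
.+++###++..................++++++.....++.+..+..+.++++...
```

apply_moves([
  [[0, 0, -9, 0, 1], [0, 0, -13, 0, 1], [0, 0, -15, 0, 1], [0, 0, -16.5, 0, 1], [0, 0, -17.5, 0, 1], [0, 0, -17.9, 0, 1], [0, 0, -17.9, 0, 1], [0, 0, -17.9, 0, 1]],
])

```text
time_s: 33.3
tcp_pos: [0.4631, 0.0164, 0.0628]
tool_rot: [[-0.999, -0.039, 0.004], [-0.039, 0.999, 0.0], [-0.004, -0.0, -1.0]]
ft_force: [2.9, -0.5, 12.5]
finger_gap: 0.0002
finger_force: 6.8
```

apply_moves([
  [[-2, -0.1, 0, 0, 1], [-5, -0.2, 0, 0, 1], [-8, -0.4, 0, 0, 1], [-11, -0.5, 0, 0, 1], [-14, -0.6, 0, 0, 1], [-17, -0.7, 0, 0, 1], [-20, -0.8, 0, 0, 1], [-20, -0.8, 0, 0, 1]],
])

```text
time_s: 34.1
tcp_pos: [0.4411, 0.0152, 0.0627]
tool_rot: [[-0.999, -0.038, 0.0], [-0.038, 0.999, -0.0], [-0.0, -0.0, -1.0]]
ft_force: [-1.0, -2.4, 17.1]
finger_gap: 0.0002
finger_force: 8.4
```

apply_moves([
  [[0, 0, 4, 0, 1], [0, 0, 15, 0, 1], [10, 0.4, 18, 0, 1], [20, 0.8, 18, 0, 1], [20, 0.8, 18, 0, 1], [20, 0.8, 18, 0, 1], [20, 0.8, 18, 0, 1], [20, 0.8, 18, 0, 1]],
])

```text
time_s: 34.9
tcp_pos: [0.4609, 0.0165, 0.08]
tool_rot: [[-0.999, -0.039, -0.001], [-0.039, 0.999, -0.0], [0.001, -0.0, -1.0]]
ft_force: [0.8, 0.1, 1.0]
finger_gap: 0.0002
finger_force: 0.0
```

```bash
python3 d.py x3.png
```

```text
[0.46091994 0.01648101 0.08003267] [0.79606666 0.09259449 0.99043225]
217 342
........................................................
........................................................
........................................................
........................................................
........................................................
........................................................
........................................................
.....................................................+..
....+++++++++++++++++++++++++++++++++++++++++++++++++++.
....++++++++++++++++++++++++++++++#+++#++++++++##++++++.
...+++#############################################++++.
...++++###########################################++++..
...+++#####++++++++++++++++++......................+++..
...+++####+........................................+++..
...+++++##+.......................++...............+++..
...+++++##......................+###...............+++..
...+++++#+.....................+###+...............+++..
..++++++#+...................+#####+...............+++..
..+++++##+..................+##++##+...............+++..
..+++++++..................###+..##+...............+++..
..+++++++................+##+....##................+++..
..++#++++...............####....+##+..............++++..
..+++++++..............###############+...........++++..
..+++++#+..............+############++............++++..
..+++++#+.......................+##+..............++++..
.++++++#+.......................+##...............++++..
.++++++++.......................+##...............++++..
.++++++++.......................+++......+..+...++++++..
```

apply_moves([
  [[0, 0, 30, 0, 1], [0, 0, 60, 0, 1], [0, 0, 100, 0, 1], [0, 0, 140, 0, 1], [0, 0, 170, 0, 1], [0, 0, 170, 0, 1], [0, 0, 170, 0, 1], [0, 0, 170, 0, 1]],
])

```text
time_s: 35.75
tcp_pos: [0.4606, 0.0165, 0.2493]
tool_rot: [[-0.999, -0.039, -0.002], [-0.039, 0.999, -0.0], [0.002, -0.0, -1.0]]
ft_force: [0.1, 0.4, -0.4]
finger_gap: 0.0006
finger_force: 0.0
```

```bash
python3 - <<'E'
from h import *
a,K,V=cam('wrist')
for t,z in(('lid',.1014),('lid_knob',.1384),('lower_tray',.0594),('the_mug',0),('salt',0)):
    for d in bot.place_of('wrist',t)[:1]: print(t,d['conf'],d['position'],ray(K,V,d['position'],z))
b,K,V=cam('scene')
x=cv2.imread('pics/x3.png')[:,:,::-1]
save('fin.png',np.hstack([cv2.resize(b[130:280,170:390],(440,300)),cv2.resize(x,(340,300))]))
print(bot.read_state()['tcp_pos'])
E
```

```text
the_mug 0.64 [241.5, 59.8] [ 0.59406821 -0.27162967  0.        ]
salt 0.87 [285.1, 56.1] [ 6.70109341e-01 -2.87883208e-01  5.55111512e-17]
[0.46124915 0.01645898 0.24977176]
```

View pics/fin.png

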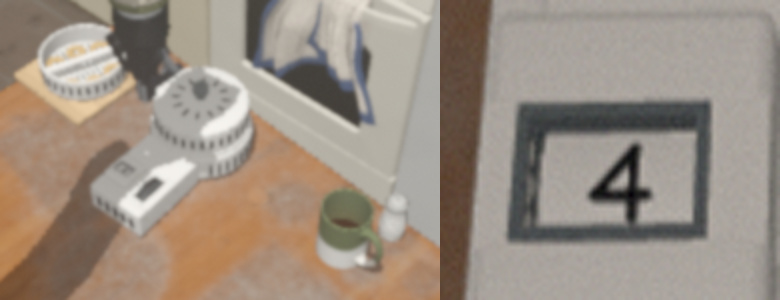

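```bash
python3 -c "
from bench import bot
print(bot.sign_off())"
```

```text
the job is handed in; nothing more can be done
None
```

I handed the job in at about 36 s: the upper tray stands on the board, the lid is back on the lower tray on the dryer, the window shows 4, and the mug and salt shaker haven't moved. I checked this in the camera pictures and force readings; the hand-in returned no verdict.

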